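Latch and cam-clamp a glued picture frame, and keep it squeezed

ROBOT

A 6-joint arm with a two-finger parallel gripper is mounted at the origin on the work surface. World frame = base frame: x ahead of the robot, y to its left, z up, the work surface at z = 0. Lengths are in m, angles in rad, forces in N, time in s.
With the tool pointing down it reaches from about 0.375 to 0.9 m from the base axis. Payload 3.1 kg.
Tool frame: the origin (TCP) lies between the finger pads; the fingertips stand 8 mm ahead of it and the grasp point (between the pads) lies 11 mm behind it; z points along the fingers, y is the line along which they close (so a half turn about z gives the same grasp; the last joint's range is limited). The gripper opens to 87 mm and grips with 3 to 60 N. Pads are 19 mm wide; open, the fingers measure 117 mm over their backs; the gripper's body (75 mm by 190 mm) begins 51 mm behind the grasp point.
Start: joints at [0.976, 0.527, 1.433, -0, 1.181, -0.178], TCP at [0.253, 0.571, 0.231] pointing down, gripper open.
Joint ranges: [-3.08, 3.08], [-0.75, 2.2], [0.22, 2.44], [-1.43, 4.57], [0, 2.65], [-2.85, 2.85]. Speed limits (rad/s): [2.79, 2.79, 3.14, 3.14, 3.14, 3.14].

INTERFACE

Orientations are given as a unit quaternion [x, y, z, w].
In Python, from rig import robot, vision, job gives the robot as it stands.
- The arm moves only by the shell command python3 -m handwheel 'ROWS' [OPENING] [FORCE]. ROWS is JSON, a list of rows, each a list of 4 numbers: the shift along the tool's x, y, z as a fraction of full scale, then the turn about the tool's z as a fraction of full scale. A call has 1 to 20 rows; each row is the pose to reach, as a shift and turn from the pose commanded when the call began, along the tool's axes at that moment, turning the shorter way round; what a row does not reach only later rows make up. Full scale, the value 1, is 300 mm for a shift and 2 pi rad for a turn. A row lasts 1/12 s, in which the tool goes at most 41.7 mm and 7.16 degrees, less where a joint would pass 70% of its speed; a pose out of reach is approached as far as the arm can. A call with a number of a shift or a turn outside -1 to 1 is refused whole. A call with a gripper value outside its range is refused whole. OPENING is the opening in per cent of the stroke, from 0 (shut) to 100 (fully open), set as the call begins (- or left out, the last holds). The fingers move at their own pace and stop on an object; FORCE is the grip in N (left out, the last holds). Time passes only in rows, so rows that repeat a pose let the fingers close. It gives the time, the measured TCP pose, the force, the opening and the grip force at its end, in the units of the state.
- robot.get_obs(): the state, without advancing time (a new reading comes with each control period).
- vision.camera(name): name is "scene" or "top" or "wrist"; returns a dict with "frame" (420x560x3 uint8, red, green, blue), "K" (3x3 intrinsics, pixels), "cam_to_world" (4x4, takes a point from camera to world coordinates); the wrist camera has in their place "hand_eye" (4x4, takes a point from camera to tool coordinates, whose origin is the TCP and whose axes are the flange's). Camera axes: x right, y down, z forward; pixel columns grow to the right and rows downward; lengths in m; the calibration is good to about 2 mm. A picture is of the moment at which its call begins: read the wrist's pose just before it. There is no depth.
- job.hand_in(): hands the job in; it is judged then, once.
Trained networks look in the newest picture that a camera, given by its name, has taken for a name from the list of things; names that differ only in an ending like _2 or _b are one class to them, and where a whole thing is asked for, a point or a joint stands for the part that bears it (a point fixed in the world has none). Each returns a list of dicts, best first, with "conf" (0 to 1); they miss things now and then, are a little off and sometimes report something else, mostly with a low value. They report only what shows in the picture. A call takes as long as a camera call. They do not tell look-alikes from the thing itself.
- vision.look_for(camera, label): "point" ([row, column] in pixels, amid what is visible of it).
- vision.outline_of(camera, label): "mask" (420x560 bool, what is visible of it) and "point" ([row, column] in pixels, amid what is visible of it).
The state is a dict: "time": time; "q": joint angles; "joint_velocities": joint speeds; "joint_torque": joint torques, N m; "position": TCP position; "tool_rot": TCP orientation; "ft_force": force on the tool from outside, world axes, zero at the start; "moment": the same for the moment, N m; "grip_width": finger opening in m; "grip_force": force on a finger pad.
Only numpy, scipy, OpenCV 4.12 (cv2) and the standard library are available. Lean on these libraries where they do the work, as an engineer would, in place of code of your own. Each camera call takes 0.05 s, during which the arm holds its last target. There are 200 camera calls.

TASK

A freshly glued little picture frame lies in the gluing jig. Swing the yellow hold-down latch down over it until it rests fully in its catch, then turn the red spring-loaded cam lever to the cam's highest lift point (the lever lines up with the red mark on the base; it can be turned too far, where the squeeze eases again) so that the frame is squeezed against the fence. Finish while still holding the lever there, because it springs back if let go, and leave the glue bottle, the tape roll and the jar where they stand.

Things in the scene. Friction and masses are not known exactly. Their poses are not given: they have to be found in the camera images.
- jig: Gluing jig, fixed to the table: plywood base 310 x 260 x 16 mm. Origin: underside of the base, below the middle of the seated frame; x points from the cam to the fence (away from the robot at yaw 0), y to its left. The base spans x -210 to +100, y +-130 mm; cam pivot at (-82, 0), latch hinge at (-10, 88, 41), catch fork at (-10, -84), top 50 mm up; small guides (top 30 mm up) beside the frame.
- latch_grip (a point): Middle of the free part (40 mm) of the latch's black round cross rod: 12 mm diameter, parallel to the jig's x, at the free end of the yellow bar (192 x 11 x 8 mm), sticking out to the jig's -x side. 187 mm from the hinge axis: 186 mm along the bar and 22 mm above the bar's middle. Shut, this point is at (-41, -98, 63) mm in the jig's axes; open it stands higher, nearer the hinge.
- latch (a joint): Latch angle about its hinge axis (parallel to the jig's x, through latch_hinge), rad: 0 = shut, level in the catch fork (hard stop); grows as it swings up and over to the jig's +y, to 1.7. Starts about 0.9 to 1.35. Stiff hinge: stays where it is left, needs 1 to 2 N at the rod.
- latch_hinge (a point): Point on the latch's hinge axis, 41 mm above the table, fixed to the jig, with the jig's axes.
- lever_knob (a point): Middle of the straight part of the black upright knob at the end of the red cam lever: vertical cylinder, 20 mm diameter, from 47 to 97 mm above the table; this point is 75 mm up and 90 mm from the cam pivot. The red lever under it is 16 mm wide, its top 47 mm up.
- cam (a joint): Cam lever angle about the upright cam pivot, rad, counter-clockwise from above. 0 = at rest on its stop, pointing about along the jig's +y, 0.17 rad toward -x; 1.4 = highest lift, pointing along the jig's -x over the red mark; stop at 2.0, where the lift has dropped again. A spring pulls it to 0: 3 N at the knob at rest, 5 to 9 N near highest lift; it springs back if let go.
- cam_pivot (a point): Point on the upright axis of the cam lever, 75 mm above the table, fixed to the jig, with the jig's axes. The lever's knob travels on a circle of 90 mm radius about it.
- peak_mark (a point): Point on the red painted line on the base, on its upper face, straight below where the middle of the knob is at the highest lift. The line runs along the jig's x.
- frame: Loose picture frame, 110 mm along the jig's x, 130 mm along y, 16 mm high, dark wood moulding 18 mm wide with a gilt inner edge, lying flat on the base between the steel cam disc and the fence; origin at the centre of its underside. It starts up to 2.5 mm short of the fence; the cam pushes it home and about 3 mm on.
- glue: Bystander: white glue bottle, 44 mm diameter, 120 mm high, standing beside the jig (+y side); origin at the centre of its underside.
- tape: Bystander: roll of amber tape, 76 mm diameter, 24 mm high, lying flat beside the jig (-y side); origin at the centre of its underside.
- jar: Bystander: small glass jar with brass lid, 56 mm diameter, 65 mm high, standing behind the fence; origin at the centre of its underside.
- fence: Aluminium fence along the frame's far side, 130 mm wide, top 37 mm up, face at x = +55 mm in the jig's axes (its origin). It is sprung: when the cam pushes the frame against it, it gives about 3 mm (6 at most) and presses back with about 15 N at the highest lift.
There are look-alikes about, which are no part of the job. Of the things shaped like the frame, the wood one is meant.

How it is judged:
By the outcome, as a careful person would: the job done as asked, in the order asked, and still so for the second after the job is handed in, while the arm keeps its last pose, push and grip.
It also fails if it takes over 54 s, if anything falls off the work surface, if the arm or the gripper's body presses on something with over 40 N, if the wrist force passes 120 N, or if a joint passes its speed limit or range.

## Working session

There is one attempt and no reset: what is moved stays moved. The work goes in short steps, Python scripts to look and compute and a shell command to move; the robot and the scene stay as the last step left them, time stands still between calls to the robot, and variables do not carry over. Pictures are saved under pics/ and viewed, at most 10 in all, crops included, and the job is handed in when it is done.

```bash
ls; mkdir -p pics
cat > h.py <<'E'
import numpy as np,cv2
from rig import robot,vision,job
def cam(n):
    o=robot.get_obs();c=vision.camera(n);return o,c
def ray(c,rc):
    T=c["cam_to_world"];d=np.linalg.inv(c["K"])@[rc[1],rc[0],1.];d=T[:3,:3]@d;return T[:3,3],d
def at(c,rc,z):
    o,d=ray(c,rc);return o+d*(z-o[2])/d[2]
def proj(c,p):
    T=np.linalg.inv(c["cam_to_world"]);q=c["K"]@(T[:3,:3]@p+T[:3,3]);return q[1]/q[2],q[0]/q[2]
E
python3 - <<'E'
from h import *
ims=[]
for n in("top","scene"):
    o,c=cam(n);cv2.imwrite(f"pics/{n}0.png",cv2.resize(c["frame"][:,:,::-1],(800,600)))
    print(n,c["cam_to_world"][:3,3].round(3))
    for l,z in(("frame",.016),("lever_knob",.097),("latch_grip",.12),("fence",.037),("jig",.016),("glue",.12),("tape",.024),("jar",.065),("peak_mark",.016)):
        for r in vision.look_for(n,l)[:4]: print(l,round(r["conf"],2),np.round(r["point"]),at(c,r["point"],z).round(3))
print({k:np.round(v,3) for k,v in o.items()})
E
```

```text
pics
top [0.452 0.058 0.978]
frame 0.84 [236. 280.] [0.604 0.066 0.016]
frame 0.84 [163. 402.] [ 0.805 -0.228  0.016]
frame 0.8 [176. 169.] [0.739 0.35  0.016]
frame 0.69 [294. 165.] [0.454 0.327 0.016]
lever_knob 0.86 [271. 270.] [0.515 0.083 0.097]
latch_grip 0.87 [231. 274.] [0.598 0.078 0.12 ]
fence 0.89 [205. 279.] [0.676 0.072 0.037]
fence 0.53 [174. 286.] [0.755 0.06  0.037]
jig 0.55 [268. 276.] [0.527 0.071 0.016]
glue 0.55 [227. 180.] [0.597 0.281 0.12 ]
tape 0.71 [239. 378.] [ 0.611 -0.167  0.024]
jar 0.78 [174. 283.] [0.745 0.066 0.065]
jar 0.59 [267. 274.] [0.526 0.074 0.065]
peak_mark 0.75 [268. 275.] [0.529 0.073 0.016]
scene [0.969 0.611 0.701]
frame 0.73 [287. 427.] [0.468 0.33  0.016]
frame 0.73 [184. 175.] [ 0.814 -0.223  0.016]
frame 0.68 [361. 316.] [0.751 0.353 0.016]
frame 0.6 [226. 304.] [0.599 0.063 0.016]
lever_knob 0.57 [219. 350.] [0.549 0.155 0.097]
fence 0.72 [238. 276.] [0.684 0.081 0.037]
jig 0.7 [226. 320.] [0.566 0.08  0.016]
jig 0.24 [226. 301.] [0.606 0.06  0.016]
glue 0.7 [295. 364.] [0.65  0.334 0.12 ]
glue 0.27 [190. 316.] [0.577 0.066 0.12 ]
tape 0.71 [216. 344.] [0.504 0.086 0.024]
jar 0.94 [245. 243.] [0.764 0.089 0.065]
peak_mark 0.79 [228. 326.] [0.558 0.092 0.016]
peak_mark 0.39 [244. 241.] [0.751 0.045 0.016]
{'time': np.float64(0.5), 'q': array([ 0.975,  0.527,  1.433, -0.   ,  1.181, -0.178]), 'joint_velocities': array([-0.002, -0.   ,  0.001, -0.002,  0.002,  0.   ]), 'joint_torque': array([ -0.   , -43.96 , -17.679,   0.063,   0.052,  -0.   ]), 'position': array([0.253, 0.571, 0.231]), 'tool_rot': array([ 0.207,  0.978, -0.   ,  0.   ]), 'ft_force': array([0.545, 0.479, 0.455]), 'moment': array([ 0.016,  0.021, -0.027]), 'grip_force': np.float64(0.0), 'grip_width': np.float64(0.087)}
```

View pics/top0.png

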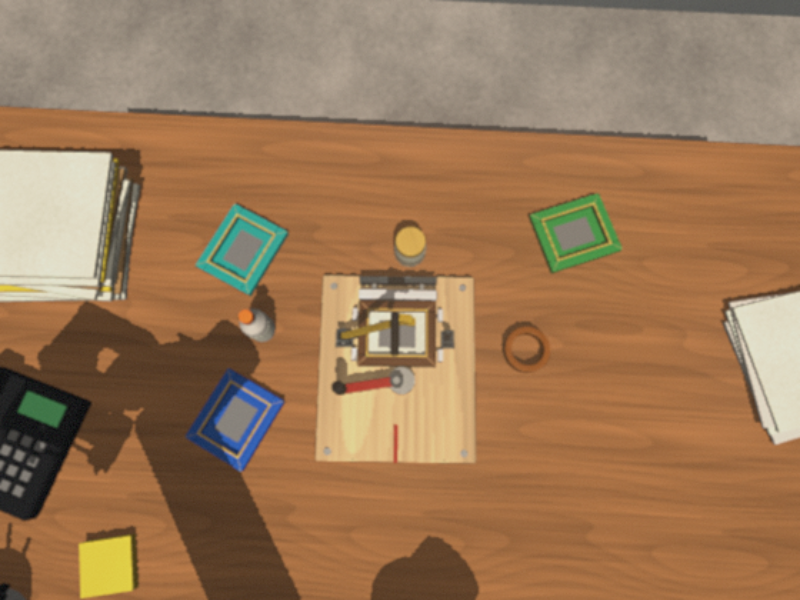

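View pics/scene0.png

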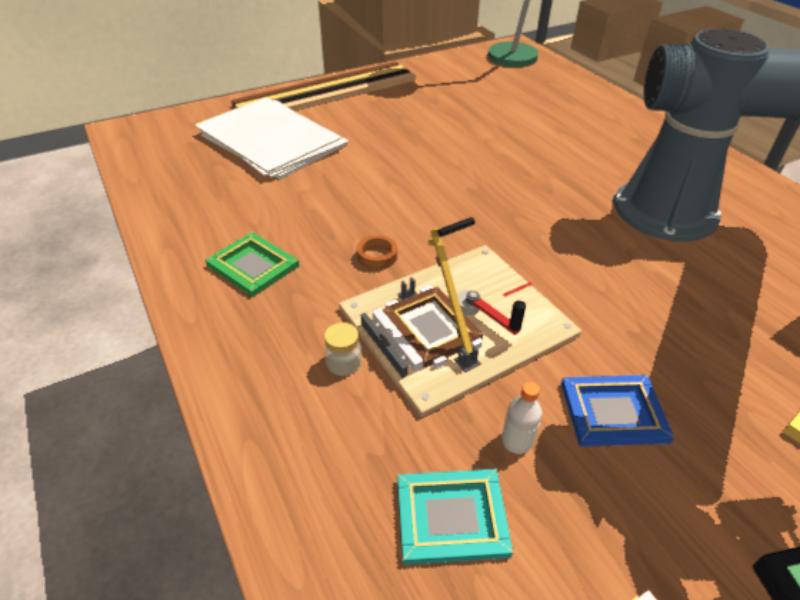

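Top view (800 px scale): the jig base has corners at about (323,275), (474,277), (475,462) and (317,460). The frame-shaped things are brown wood in the jig (397,335), teal (242,248), green (575,233) and blue (236,420). The wood one fits the description because it lies between the cam disc and the fence. The latch rod is at (395,335) and the knob at (338,388). In the scene view the rod is at (457,227) and the knob at (517,315).

```bash
cat >> h.py <<'E'
def jw(P,p): # P=(x,y,yaw) jig->world
    c,s=np.cos(P[2]),np.sin(P[2]);return np.array([P[0]+c*p[0]-s*p[1],P[1]+s*p[0]+c*p[1],p[2]])
def grip(a): return np.array([-.041,.088-.186*np.cos(a)+.022*np.sin(a),.041+.186*np.sin(a)+.022*np.cos(a)])
def knob(a,z=.075):
    t=np.pi/2+.17+a;return np.array([-.082+.09*np.cos(t),.09*np.sin(t),z])
E
python3 - <<'E'
from h import *
from scipy.optimize import least_squares
o,ct=cam("top")
f=ct["frame"];hsv=cv2.cvtColor(f,cv2.COLOR_RGB2HSV)
# red mark & screws refined by eye points; base corners from bright plywood hull
m=cv2.inRange(hsv,(12,40,150),(28,150,255));m[:180]=0;m[340:]=0;m[:,:210]=0;m[:,345:]=0
n,l,s,_=cv2.connectedComponentsWithStats(m);k=1+s[1:,4].argmax()
pts=np.argwhere(l==k);h=cv2.convexHull(pts[:,::-1].astype(np.float32))
w=np.array([at(ct,(p[0][1],p[0][0]),.016)[:2] for p in h],np.float32)
print("rect",s[k],cv2.minAreaRect(w),cv2.boxPoints(cv2.minAreaRect(w)))
b=cv2.boxPoints(cv2.minAreaRect(w))
o2,cs=cam("scene")
for n,c in(("top",ct),("scene",cs)):
    for L in("lever_knob","latch_grip","latch","cam"):
        for r in vision.outline_of(n,L)[:2]:
            q=np.argwhere(r["mask"]);print(n,L,round(r["conf"],2),np.round(r["point"]),q.min(0),q.max(0))
cx=b.mean(0)
e=sorted([b[i]-b[(i+1)%4] for i in range(4)],key=lambda v:-abs(v[0]))[0];e=e*np.sign(e[0])
yaw=np.arctan2(e[1],e[0]);P=[cx[0]+.055*np.cos(yaw),cx[1]+.055*np.sin(yaw),yaw];print("P",np.round(P,4))
np.save("P.npy",P)
for n,c in(("top",ct),("scene",cs)):
    for a in(.9,1.,1.1,1.2,1.3):print(n,a,np.round(proj(c,jw(P,grip(a)))))
    print("knob",np.round(proj(c,jw(P,knob(0)))),"mark",np.round(proj(c,jw(P,[-.172,0,.016]))),np.round(proj(c,jw(P,[-.21,.13,.016]))))
A=cv2.resize(f[180:335,210:345,::-1],None,fx=3.5,fy=3.5,interpolation=2);B=cv2.resize(cs["frame"][145:290,230:410,::-1],None,fx=2,fy=2)
H=np.zeros((A.shape[0],A.shape[1]+B.shape[1],3),np.uint8);H[:,:A.shape[1]]=A;H[:B.shape[0],A.shape[1]:]=B;cv2.imwrite("pics/crop1.png",H[:600,:800]);print(H.shape)
E
```

```text
rect [  210   180   135   160 14905] ((0.5559039115905762, 0.0702391266822815), (0.37801456451416016, 0.3313266932964325), 3.173673152923584) [[ 0.35801494  0.22518444]
 [ 0.37635803 -0.1056341 ]
 [ 0.7537929  -0.08470619]
 [ 0.7354498   0.24611235]]
top lever_knob 0.89 [270. 272.] [257 232] [276 289]
top latch_grip 0.75 [230. 272.] [220 238] [248 290]
top latch_grip 0.44 [203. 279.] [199 250] [211 304]
top latch 0.58 [229. 276.] [219 239] [248 290]
top latch 0.36 [267. 266.] [257 232] [276 289]
top cam 0.27 [268. 276.] [193 219] [324 332]
scene lever_knob 0.82 [219. 346.] [203 320] [234 367]
scene latch_grip 0.88 [187. 314.] [152 299] [246 331]
scene latch 0.85 [188. 316.] [152 299] [245 331]
scene cam 0.59 [218. 344.] [203 320] [235 368]
P [0.6108 0.0733 0.0554]
top 0.9 [239. 282.]
top 1.0 [238. 273.]
top 1.1 [238. 264.]
top 1.2 [237. 254.]
top 1.3 [237. 244.]
knob [272. 236.] mark [307. 277.] [324. 220.]
scene 0.9 [158. 320.]
scene 1.0 [158. 325.]
scene 1.1 [160. 331.]
scene 1.2 [162. 336.]
scene 1.3 [166. 343.]
knob [220. 364.] mark [204. 360.] [231. 409.]
(542, 832, 3)
```

View pics/crop1.png

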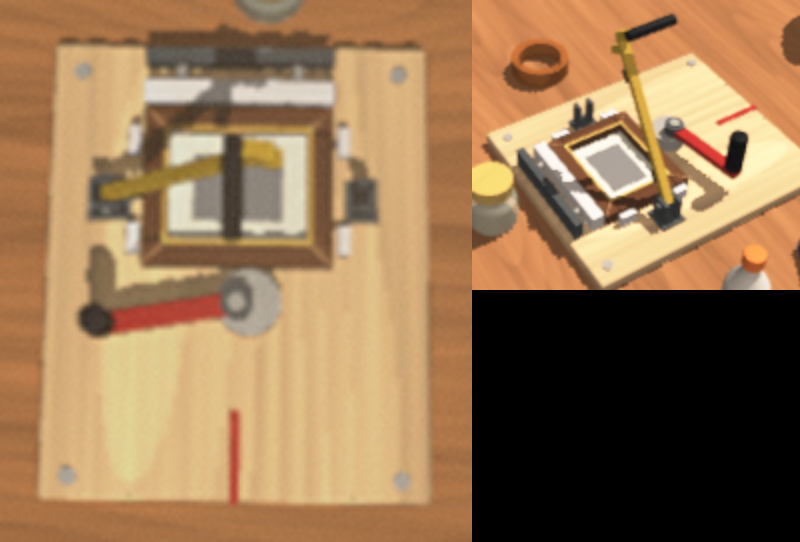

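The crop confirms the wood frame in the jig, between the steel disc at crop (250,300) and the fence at (240,65). The latch's black rod runs at crop column 232, rows 137–237, and the red lever's knob is at (95,318).

Run:
```python
from h import *
from scipy.optimize import least_squares
_,ct=cam("top");_,cs=cam("scene")
T=lambda x,y:(180+y/3.5,210+x/3.5); S=lambda x,y:(y*.7,x*.7)
C=[(.1,.13,.016),(.1,-.13,.016),(-.21,-.13,.016),(-.21,.13,.016)]
ob=[(ct,T(*u),p) for u,p in zip([(55,45),(425,47),(430,501),(38,499)],C)]
ob+=[(cs,S(*u),p) for u,p in zip([(420,409),(340,306),(485,247),(580,331)],C)]
k=knob(0,.097);ob+=[(ct,T(95,318),k),(cs,S(518,304),k)]
end=lambda a:grip(a)+np.array([-.02,0,0])
def res(v):
    r=[np.subtract(proj(c,jw(v[:3],np.array(p))),u) for c,u,p in ob]
    r+=[np.subtract(proj(ct,jw(v[:3],end(v[3]))),T(232,237)),np.subtract(proj(cs,jw(v[:3],end(v[3]))),S(474,221))]
    return np.ravel(r)
s=least_squares(res,[.61,.07,0,1.1],loss="soft_l1");P=s.x
print(P.round(4));print(res(P).reshape(-1,2).round(1))
np.save("P.npy",P)
print("grip",jw(P,grip(P[3])),"shut",jw(P,grip(0)),"knob",jw(P,knob(0)),jw(P,knob(1.4)))
```

```text
[0.6126 0.0699 0.0435 0.9838]
[[-0.8  0.2]
 [-0.1  0.3]
 [ 0.7  0.8]
 [-0.4 -0.3]
 [ 2.3  0.7]
 [-2.7 -1.8]
 [-2.4 -0.1]
 [-0.7  1.6]
 [-0.3 -0.6]
 [-0.2  0.9]
 [ 0.1 -0.5]
 [-0.1 -1. ]]
grip [0.57147547 0.0714534  0.20804594] shut [ 0.57587645 -0.02974172  0.063     ] knob [0.5115911  0.15434162 0.075     ] [0.44073908 0.06254552 0.075     ]
```

```bash
python3 -m handwheel '[[0,0,-0.233,0],[0,0,-0.233,0],[-0.82,-0.547,-0.233,-0.0733],[-0.82,-0.547,-0.233,-0.0733],[-0.82,-0.547,-0.233,-0.0733],[-0.82,-0.547,-0.233,-0.0733],[-0.82,-0.547,-0.233,-0.0733],[-0.82,-0.547,-0.233,-0.0733],[-0.82,-0.547,-0.233,-0.0733],[-0.82,-0.547,-0.233,-0.0733],[-0.82,-0.547,-0.233,-0.0733],[-0.82,-0.547,-0.233,-0.0733],[-0.82,-0.547,-0.233,-0.0733]]' 100 20
cat >> h.py <<'E'
from scipy.spatial.transform import Rotation as Ro
def rows(*tg): # world TCP targets -> shift fractions in current tool axes
    o=robot.get_obs();R=Ro.from_quat(o["tool_rot"]).as_matrix()
    print("t",o["time"],"pos",np.round(o["position"],4),"F",np.round(o["ft_force"],1),"w",round(o["grip_width"],4),"yaw_y",np.degrees(np.arctan2(R[1,1],R[0,1])).round(1),"q",o["q"].round(2))
    for g in tg: print(np.round(R.T@(np.array(g)-o["position"])/.3,4).tolist())
E
python3 - <<'E'
from h import *
P=np.load("P.npy");g=jw(P,grip(P[3]))
rows(g+[0,0,.09],g-[0,0,.011])
E
```

```text
time: 2.68
position: [0.4107, 0.3229, 0.3005]
tool_rot: [-0.022, 1.0, 0.0, -0.0]
ft_force: [0.4, 0.3, -0.1]
grip_width: 0.0872
grip_force: 0.0
t 2.6833 pos [0.4107 0.3229 0.3005] F [ 0.4  0.3 -0.1] w 0.0872 yaw_y 92.6 q [ 0.45  0.31  1.6   0.    1.24 -1.16]
[-0.4979, -0.8612, 0.0071]
[-0.4981, -0.8615, 0.3438]
```

Move over the rod, then check with the wrist camera.

```bash
python3 -m handwheel '[[-0.498,-0.861,0.007,0],[-0.498,-0.861,0.007,0],[-0.498,-0.861,0.007,0],[-0.498,-0.861,0.007,0],[-0.498,-0.861,0.007,0],[-0.498,-0.861,0.007,0],[-0.498,-0.861,0.007,0],[-0.498,-0.861,0.007,0],[-0.498,-0.861,0.007,0],[-0.498,-0.861,0.007,0]]'
python3 - <<'E'
from h import *
P=np.load("P.npy");g=jw(P,grip(P[3]))
rows(g-[0,0,.011])
o,c=cam("wrist");T=np.eye(4);T[:3,:3]=Ro.from_quat(o["tool_rot"]).as_matrix();T[:3,3]=o["position"];c["cam_to_world"]=T@c["hand_eye"]
im=c["frame"][:,:,::-1].copy()
for p in(grip(P[3]),grip(P[3])+[-.02,0,0],grip(P[3])+[.02,0,0],knob(0,.097)):
    u=proj(c,jw(P,p));print(np.round(u));cv2.circle(im,(int(u[1]),int(u[0])),4,(255,0,255),1)
cv2.imwrite("pics/w1.png",im)
E
```

```text
time: 3.52
position: [0.5714, 0.0721, 0.2979]
tool_rot: [-0.022, 1.0, 0.001, -0.001]
ft_force: [-0.7, -0.7, -0.0]
grip_width: 0.0871
grip_force: 0.0
t 3.5167 pos [0.5714 0.0721 0.2979] F [-0.7 -0.7 -0. ] w 0.0871 yaw_y 92.6 q [-0.07  0.39  1.47  0.    1.28 -1.69]
[-0.0007, -0.0025, 0.3361]
[216. 279.]
[194. 279.]
[237. 279.]
[143. 351.]
```

View pics/w1.png

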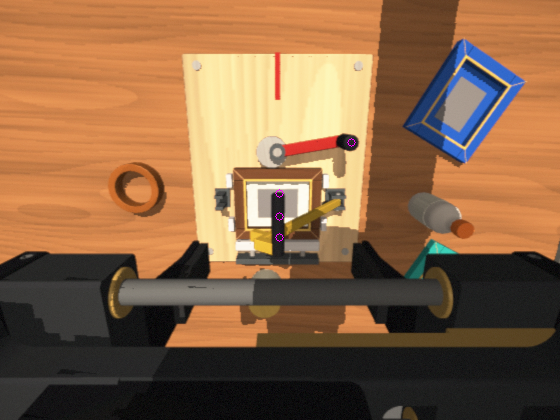

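The wrist view shows the overlay dots on the rod (279,194–237) and on the knob (351,143), so the pose fit holds. Descend and grasp.

```bash
python3 -m handwheel '[[0,-0.0025,0.15,0],[0,-0.0025,0.25,0],[0,-0.0025,0.336,0],[0,-0.0025,0.336,0],[0,-0.0025,0.336,0],[0,-0.0025,0.336,0]]' 100 20
python3 -m handwheel '[[0,0,0,0],[0,0,0,0],[0,0,0,0],[0,0,0,0],[0,0,0,0],[0,0,0,0],[0,0,0,0],[0,0,0,0]]' 0 20
python3 - <<'E'
from h import *
P=np.load("P.npy");d=np.array([0,0,.011])
rows(*[jw(P,grip(a))-d for a in np.linspace(P[3],-.02,15)])
E
```

```text
time: 4.07
position: [0.5728, 0.071, 0.1992]
tool_rot: [-0.023, 1.0, -0.0, 0.001]
ft_force: [0.4, -0.6, 1.1]
grip_width: 0.0868
grip_force: 0.0
time: 4.73
position: [0.572, 0.0695, 0.1975]
tool_rot: [-0.022, 1.0, 0.0, -0.0]
ft_force: [0.7, -0.1, -1.3]
grip_width: 0.0415
grip_force: 0.0
t 4.7333 pos [0.572  0.0695 0.1975] F [ 0.7 -0.1 -1.3] w 0.0415 yaw_y 92.5 q [-0.07  0.5   1.59  0.    1.05 -1.69]
[0.0016, 0.0066, 0.0015]
[0.0016, -0.0325, 0.0232]
[0.0016, -0.07, 0.0476]
[0.0016, -0.1057, 0.0746]
[0.0016, -0.1393, 0.1041]
[0.0016, -0.1708, 0.136]
[0.0016, -0.1998, 0.17]
[0.0016, -0.2264, 0.206]
[0.0016, -0.2503, 0.2439]
[0.0016, -0.2715, 0.2833]
[0.0016, -0.2897, 0.3242]
[0.0016, -0.305, 0.3662]
[0.0015, -0.3173, 0.4093]
[0.0015, -0.3264, 0.4531]
[0.0015, -0.3323, 0.4974]
```

Fingers still closing; wait a little longer.

```bash
python3 -m handwheel '[[0,0,0,0],[0,0,0,0],[0,0,0,0],[0,0,0,0],[0,0,0,0],[0,0,0,0],[0,0,0,0],[0,0,0,0]]' 0 20
python3 - <<'E'
from h import *
P=np.load("P.npy");rows()
E
```

```text
time: 5.4
position: [0.572, 0.0696, 0.1975]
tool_rot: [-0.022, 1.0, 0.0, -0.0]
ft_force: [0.8, 0.7, 0.1]
grip_width: 0.0112
grip_force: 20.0
t 5.4 pos [0.572  0.0696 0.1975] F [0.8 0.7 0.1] w 0.0112 yaw_y 92.5 q [-0.07  0.5   1.59  0.    1.05 -1.69]
```

```bash
python3 -m handwheel '[[0.002,-0.013,0.012,0],[0.002,-0.0325,0.023,0],[0.002,-0.052,0.035,0],[0.002,-0.07,0.048,0],[0.002,-0.088,0.061,0],[0.002,-0.106,0.075,0],[0.002,-0.123,0.089,0],[0.002,-0.139,0.104,0],[0.002,-0.155,0.12,0],[0.002,-0.171,0.136,0],[0.002,-0.186,0.153,0],[0.002,-0.2,0.17,0],[0.002,-0.213,0.188,0],[0.002,-0.226,0.206,0],[0.002,-0.238,0.225,0],[0.002,-0.25,0.244,0],[0.002,-0.25,0.244,0]]' 0 20
python3 - <<'E'
from h import *
P=np.load("P.npy");d=np.array([0,0,.011])
rows(*[jw(P,grip(a))-d for a in np.linspace(.42,-.03,10)])
E
```

```text
time: 6.82
position: [0.5749, -0.0059, 0.123]
tool_rot: [-0.022, 1.0, 0.0, -0.0]
ft_force: [4.9, 1.3, -2.8]
grip_width: 0.0112
grip_force: 20.0
t 6.8167 pos [ 0.5749 -0.0059  0.123 ] F [ 4.9  1.3 -2.8] w 0.0112 yaw_y 92.5 q [-0.2   0.61  1.66  0.    0.88 -1.82]
[0.0001, 0.0043, -0.0098]
[0.0001, -0.011, 0.0174]
[0.0001, -0.025, 0.0453]
[0.0001, -0.0375, 0.0739]
[0.0001, -0.0486, 0.1031]
[0.0001, -0.0582, 0.1328]
[0.0001, -0.0663, 0.1629]
[0.0, -0.0729, 0.1935]
[0.0, -0.0779, 0.2243]
[0.0, -0.0814, 0.2553]
```

```bash
python3 -m handwheel '[[0,-0.006,0.009,0],[0,-0.011,0.017,0],[0,-0.018,0.031,0],[0,-0.025,0.045,0],[0,-0.0315,0.06,0],[0,-0.0375,0.074,0],[0,-0.043,0.088,0],[0,-0.0485,0.103,0],[0,-0.0535,0.118,0],[0,-0.058,0.133,0],[0,-0.062,0.148,0],[0,-0.066,0.163,0],[0,-0.07,0.178,0],[0,-0.073,0.1935,0],[0,-0.0755,0.209,0],[0,-0.078,0.224,0],[0,-0.08,0.24,0],[0,-0.08,0.245,0],[0,-0.08,0.245,0]]' 0 20
python3 - <<'E'
from h import *
P=np.load("P.npy")
rows(jw(P,grip(0))-[0,0,.011])
E
```

```text
time: 8.4
position: [0.5758, -0.03, 0.0504]
tool_rot: [-0.022, 1.0, -0.0, -0.0]
ft_force: [2.4, -4.1, -0.9]
grip_width: 0.0108
grip_force: 20.1
t 8.4 pos [ 0.5758 -0.03    0.0504] F [ 2.4 -4.1 -0.9] w 0.0108 yaw_y 92.5 q [-0.25  0.72  1.69 -0.    0.73 -1.86]
[-0.0003, 0.0008, -0.0054]
```

```bash
python3 -m handwheel '[[0,0.001,0.007,0],[0,0.001,0.013,0],[0,0.001,0.013,0],[0,0.001,0.013,0]]' 0 20
python3 - <<'E'
from h import *
P=np.load("P.npy")
rows(jw(P,grip(0))-[0,0,.011])
E
```

```text
time: 8.73
position: [0.576, -0.03, 0.0491]
tool_rot: [-0.022, 1.0, -0.001, 0.0]
ft_force: [-2.0, -4.9, 13.5]
grip_width: 0.011
grip_force: 19.6
t 8.7333 pos [ 0.576  -0.03    0.0491] F [-2.  -4.9 13.5] w 0.011 yaw_y 92.6 q [-0.24  0.72  1.69 -0.    0.73 -1.86]
[0.0004, 0.001, -0.0095]
```

```bash
python3 -m handwheel '[[0,0,0,0],[0,0,0,0],[0,0,0,0],[0,0,0,0],[0,0,0,0],[0,0,0,0],[0,0,0,0],[0,0,0,0]]' 50 20
python3 -m handwheel '[[0,0,-0.05,0],[0,0,-0.15,0],[0,0,-0.3,0],[0,0,-0.33,0],[0,0,-0.33,0]]'
python3 - <<'E'
from h import *
P=np.load("P.npy");k=jw(P,knob(0))
rows(k+[0,0,.07],k-[0,0,.011])
ims=[]
for n in("top","scene"):
    _,c=cam(n);print(n,"shut pred rod end",np.round(proj(c,jw(P,grip(0)+[-.02,0,0]))))
    ims.append(c["frame"][140:340,200:400,::-1])
cv2.imwrite("pics/shut.png",cv2.resize(np.hstack(ims),None,fx=2,fy=2))
E
```

```text
time: 9.4
position: [0.5756, -0.0289, 0.0467]
tool_rot: [-0.022, 1.0, 0.0, -0.0]
ft_force: [-0.6, 0.3, -0.5]
grip_width: 0.0427
grip_force: 0.0
time: 9.82
position: [0.5786, -0.0296, 0.15]
tool_rot: [-0.022, 1.0, -0.001, 0.004]
ft_force: [-0.4, -0.3, 0.5]
grip_width: 0.0434
grip_force: 0.0
t 9.8167 pos [ 0.5786 -0.0296  0.15  ] F [-0.4 -0.3  0.5] w 0.0434 yaw_y 92.5 q [-0.24  0.57  1.63  0.    0.93 -1.86]
[0.1964, 0.6225, 0.0136]
[0.1987, 0.6232, 0.2836]
top shut pred rod end [257. 321.]
scene shut pred rod end [182. 300.]
```

View pics/shut.png

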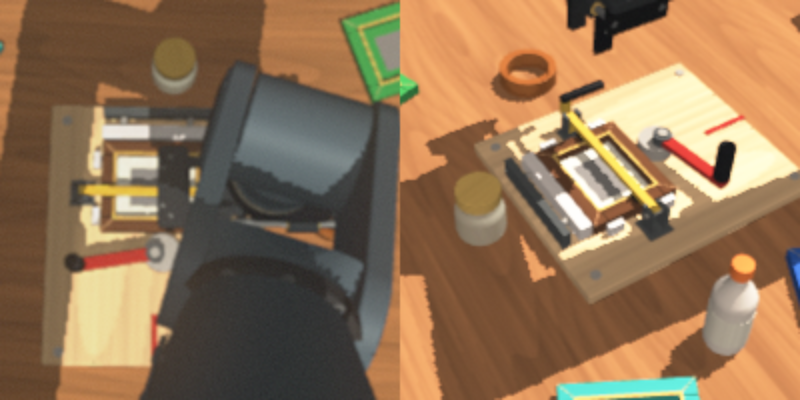

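The latch lies level in the fork: the rod end shows at crop (602,86), against a predicted (600,84). Next is the knob.

```bash
python3 -m handwheel '[[0.197,0.6225,0.013,0],[0.197,0.6225,0.013,0],[0.197,0.6225,0.013,0],[0.197,0.6225,0.013,0],[0.197,0.6225,0.013,0],[0.197,0.6225,0.013,0],[0.197,0.6225,0.013,0],[0.197,0.6225,0.013,0],[0.197,0.6225,0.013,0]]' 55 40
python3 - <<'E'
from h import *
P=np.load("P.npy");k=jw(P,knob(0))
rows(k-[0,0,.011])
o,c=cam("wrist");T=np.eye(4);T[:3,:3]=Ro.from_quat(o["tool_rot"]).as_matrix();T[:3,3]=o["position"];c["cam_to_world"]=T@c["hand_eye"]
im=c["frame"][:,:,::-1].copy()
for p in(knob(0,.097),knob(1.4,.016)):
    u=proj(c,jw(P,p));print(np.round(u));cv2.circle(im,(int(u[1]),int(u[0])),4,(255,0,255),1)
cv2.imwrite("pics/w2.png",im)
E
```

```text
time: 10.67
position: [0.5089, 0.1539, 0.1413]
tool_rot: [-0.021, 1.0, -0.0, -0.001]
ft_force: [-0.5, 0.3, -0.2]
grip_width: 0.048
grip_force: 0.0
t 10.6667 pos [0.5089 0.1539 0.1413] F [-0.5  0.3 -0.2] w 0.048 yaw_y 92.4 q [ 0.08  0.53  1.75 -0.    0.86 -1.53]
[-0.0094, 0.0012, 0.2575]
[239. 281.]
[130. 185.]
```

View pics/w2.png

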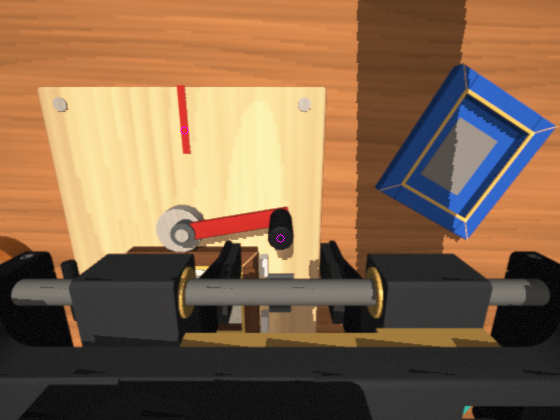

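The overlay dots sit on the knob top (281,238) and on the red line (185,130). Descend and grip.

```bash
python3 -m handwheel '[[-0.009,0.001,0.1,0],[-0.009,0.001,0.2,0],[-0.009,0.001,0.257,0],[-0.009,0.001,0.257,0],[-0.009,0.001,0.257,0]]' 55 40
python3 -m handwheel '[[0,0,0,0],[0,0,0,0],[0,0,0,0],[0,0,0,0],[0,0,0,0],[0,0,0,0],[0,0,0,0],[0,0,0,0],[0,0,0,0],[0,0,0,0]]' 0 40
python3 - <<'E'
from h import *
P=np.load("P.npy");d=np.array([0,0,.011])
rows(*[jw(P,knob(a))-d for a in np.arange(0,1.41,.1)])
E
```

```text
time: 11.13
position: [0.5111, 0.1542, 0.0642]
tool_rot: [-0.021, 1.0, -0.0, -0.001]
ft_force: [0.1, 0.5, -0.0]
grip_width: 0.0479
grip_force: 0.0
time: 11.97
position: [0.5118, 0.1542, 0.0657]
tool_rot: [-0.023, 1.0, -0.001, 0.001]
ft_force: [-0.2, -5.3, 2.2]
grip_width: 0.0187
grip_force: 40.0
t 11.9667 pos [0.5118 0.1542 0.0657] F [-0.2 -5.3  2.2] w 0.0187 yaw_y 92.6 q [ 0.08  0.66  1.79 -0.    0.69 -1.53]
[0.0008, 0.0006, 0.0056]
[0.03, -0.0059, 0.0056]
[0.0585, -0.0153, 0.0056]
[0.0859, -0.0275, 0.0056]
[0.112, -0.0423, 0.0056]
[0.1364, -0.0597, 0.0056]
[0.159, -0.0794, 0.0056]
[0.1795, -0.1013, 0.0056]
[0.1977, -0.1251, 0.0057]
[0.2134, -0.1507, 0.0057]
[0.2266, -0.1776, 0.0057]
[0.2369, -0.2058, 0.0058]
[0.2444, -0.2348, 0.0058]
[0.249, -0.2645, 0.0059]
[0.2505, -0.2944, 0.0059]
```

```bash
python3 -m handwheel '[[0.015,-0.002,0,0],[0.03,-0.006,0,0],[0.044,-0.01,0,0],[0.0585,-0.015,0,0],[0.072,-0.021,0,0],[0.086,-0.0275,0,0],[0.099,-0.035,0,0],[0.112,-0.042,0,0],[0.124,-0.051,0,0],[0.136,-0.06,0,0],[0.148,-0.0695,0,0],[0.159,-0.079,0,0],[0.169,-0.09,0,0],[0.1795,-0.101,0,0],[0.189,-0.113,0,0],[0.198,-0.125,0,0],[0.206,-0.138,0,0],[0.2135,-0.151,0,0],[0.2135,-0.151,0,0]]' 0 40
python3 - <<'E'
from h import *
P=np.load("P.npy");d=np.array([0,0,.011])
rows(*[jw(P,knob(a))-d for a in np.arange(.9,1.51,.1)])
p=jw(P,[-.082,0,0]);v=robot.get_obs()["position"]-p;print("r",np.hypot(*v[:2]),"a",np.arctan2(v[1],v[0])-P[2]-np.pi/2-.17)
E
```

```text
time: 13.55
position: [0.4446, 0.11, 0.0656]
tool_rot: [-0.022, 1.0, 0.002, -0.004]
ft_force: [-6.4, 15.2, 9.8]
grip_width: 0.0189
grip_force: 40.0
t 13.55 pos [0.4446 0.11   0.0656] F [-6.4 15.2  9.8] w 0.0189 yaw_y 92.5 q [-0.    0.61  1.98  0.01  0.56 -1.62]
[-0.0172, -0.0138, 0.0052]
[-0.0041, -0.0408, 0.0052]
[0.0062, -0.0689, 0.0052]
[0.0137, -0.098, 0.0051]
[0.0182, -0.1276, 0.005]
[0.0197, -0.1576, 0.0049]
[0.0183, -0.1875, 0.0048]
r 0.0965080818231755 a 0.8880640129367622
```

```bash
cat >> h.py <<'E'
def lever(tag,P):
    for n in("scene","top"):
        _,c=cam(n);hsv=cv2.cvtColor(c["frame"],cv2.COLOR_RGB2HSV)
        m=cv2.inRange(hsv,(0,150,60),(6,255,255))|cv2.inRange(hsv,(174,150,60),(180,255,255))
        u=[proj(c,jw(P,knob(a,.045))) for a in np.arange(0,2,.1)]+[proj(c,jw(P,[-.082,0,.045]))]
        poly=cv2.dilate(cv2.fillConvexPoly(np.zeros(m.shape,np.uint8),cv2.convexHull(np.array([(x[1],x[0]) for x in u],np.float32)).astype(int),1),np.ones((9,9)))
        px=np.argwhere((m>0)&(poly>0))
        w=np.array([at(c,p,.046) for p in px])
        if len(w):
            w=w-jw(P,[-.082,0,.046]);
            r=np.hypot(w[:,0],w[:,1]);k=(r>.025)&(r<.085);w=w[k];px=px[k]
            a=(np.arctan2(w[:,1],w[:,0])-P[2]-np.pi/2-.17)
            print(n,len(w),"lever a median",np.round(np.median(a),3),"spread",a.std().round(3),"line-fit dir",[np.round(np.arctan2(*(s*np.linalg.svd(w[:,:2]-w[:,:2].mean(0))[2][0])[::-1])-P[2]-np.pi/2-.17,3) for s in(1,-1)])
        cv2.imwrite(f"pics/{tag}_{n}.png",cv2.resize(c["frame"][130:290,220:420,::-1],None,fx=4,fy=3.75))
E
python3 - <<'E'
from h import *
lever("lv",np.load("P.npy"));rows()
E
```

```text
scene 165 lever a median 0.844 spread 0.153 line-fit dir [np.float64(-2.163), np.float64(0.978)]
top 18 lever a median 0.76 spread 0.11 line-fit dir [np.float64(-0.498), np.float64(-3.639)]
t 13.65 pos [0.4447 0.1102 0.0656] F [-6.9 14.5 10.7] w 0.0192 yaw_y 92.5 q [-0.    0.61  1.98  0.01  0.56 -1.62]
```

View pics/lv_scene.png

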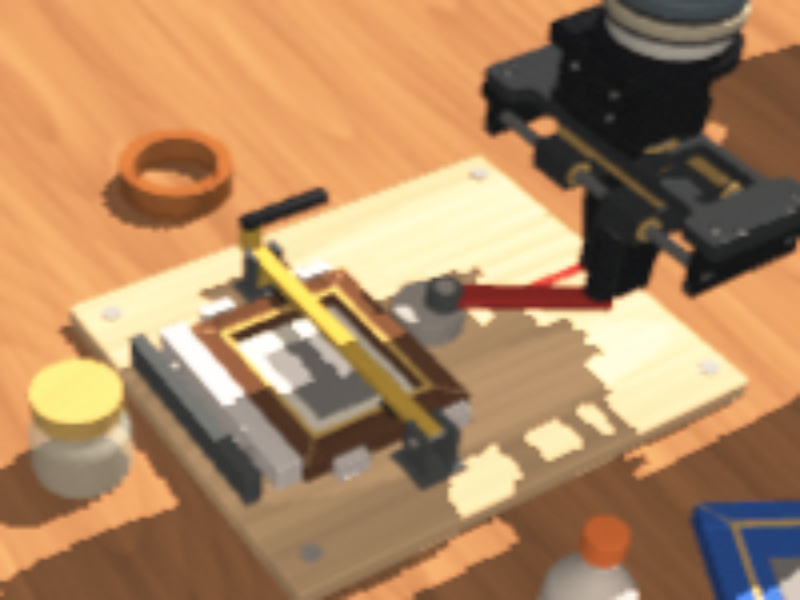

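The scene crop shows the lever held between the fingers, with its red bar from (460,295) to (610,300) in the crop. It is at about 0.9 rad and still short of the mark at (560,275). Continue along the arc, a little further outwards to relieve the radial load.

```bash
python3 -m handwheel '[[0.01,-0.013,-0.005,0],[0.02,-0.027,-0.005,0],[0.025,-0.041,-0.005,0],[0.03,-0.055,-0.005,0],[0.034,-0.07,-0.005,0],[0.038,-0.084,-0.005,0],[0.04,-0.099,-0.005,0],[0.042,-0.114,-0.005,0],[0.043,-0.129,-0.005,0],[0.043,-0.14,-0.005,0],[0.043,-0.14,-0.005,0],[0.043,-0.14,-0.005,0]]' 0 40
python3 - <<'E'
from h import *
P=np.load("P.npy");rows(jw(P,knob(1.4))-[0,0,.011])
p=jw(P,[-.082,0,0]);v=robot.get_obs()["position"]-p;print("r",np.hypot(*v[:2]),"a",np.arctan2(v[1],v[0])%6.2832-P[2]-np.pi/2-.17)
lever("lv2",P)
E
```

```text
time: 14.65
position: [0.428, 0.0674, 0.0658]
tool_rot: [-0.022, 1.0, 0.002, -0.01]
ft_force: [-11.6, 8.7, 5.0]
grip_width: 0.0165
grip_force: 39.6
t 14.65 pos [0.428  0.0674 0.0658] F [-11.6   8.7   5. ] w 0.0165 yaw_y 92.5 q [-0.1   0.6   2.03  0.    0.54 -1.72]
[-0.0417, -0.0181, 0.0052]
r 0.10262669948921088 a 1.3473083012166875
scene 166 lever a median 1.145 spread 2.61 line-fit dir [np.float64(-1.927), np.float64(1.215)]
top 49 lever a median 1.189 spread 2.916 line-fit dir [np.float64(-4.831), np.float64(-1.69)]
```

View pics/lv2_scene.png

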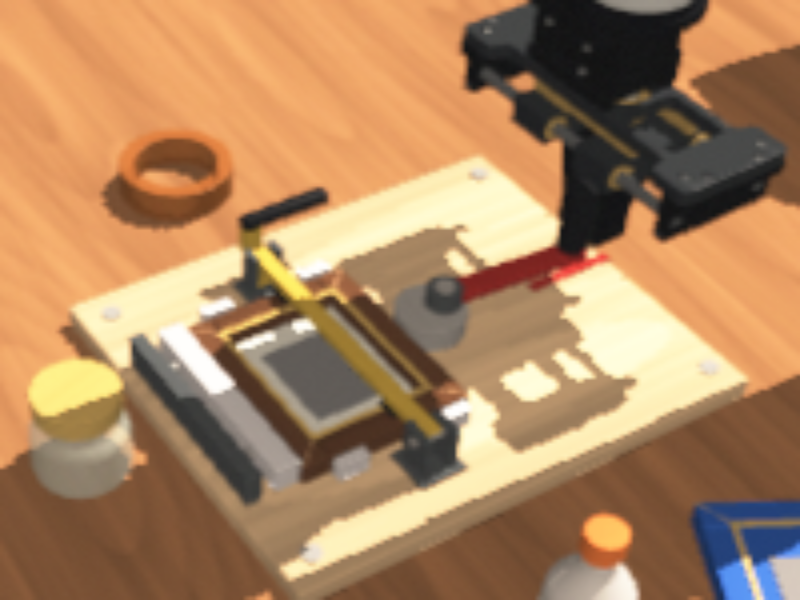

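Lever is now close to the mark (red bar ending at crop (570,250), mark at (600,260)). The knob is slipping towards the pad edge, though: the grip has narrowed to 16.5 mm and the tool has been pushed outward. Loosen slightly, keeping the finger behind the knob, and re-centre.

```bash
python3 -m handwheel '[[-0.005,0,0,0],[-0.01,0,0,0],[-0.01,0,0,0],[-0.01,0,0,0]]' 29 40
python3 - <<'E'
from h import *
P=np.load("P.npy");rows(jw(P,knob(1.3))-[0,0,.011],jw(P,knob(1.4))-[0,0,.011])
E
```

```text
time: 15.08
position: [0.4368, 0.0666, 0.0661]
tool_rot: [-0.022, 1.0, 0.001, -0.004]
ft_force: [-4.5, 5.3, 0.2]
grip_width: 0.0247
grip_force: 2.8
t 15.0833 pos [0.4368 0.0666 0.0661] F [-4.5  5.3  0.2] w 0.0247 yaw_y 92.5 q [-0.1   0.6   2.02  0.    0.54 -1.72]
[-0.0142, 0.0158, 0.0068]
[-0.0127, -0.0141, 0.0068]
```

```bash
python3 -m handwheel '[[-0.01,0,0,0],[-0.018,0,0,0],[-0.018,0,0,0],[-0.018,0,0,0]]' 29 40
python3 - <<'E'
from h import *
P=np.load("P.npy");rows(jw(P,knob(1.3))-[0,0,.011],jw(P,knob(1.4))-[0,0,.011])
o,c=cam("wrist")
cv2.imwrite("pics/w3.png",c["frame"][:,:,::-1])
E
```

```text
time: 15.42
position: [0.4432, 0.0667, 0.0661]
tool_rot: [-0.022, 1.0, 0.001, -0.003]
ft_force: [-3.0, 5.6, 0.4]
grip_width: 0.0252
grip_force: 2.9
t 15.4167 pos [0.4432 0.0667 0.0661] F [-3.   5.6  0.4] w 0.0252 yaw_y 92.5 q [-0.1   0.6   2.    0.    0.54 -1.72]
[0.0071, 0.0163, 0.0072]
[0.0086, -0.0136, 0.0072]
```

View pics/w3.png

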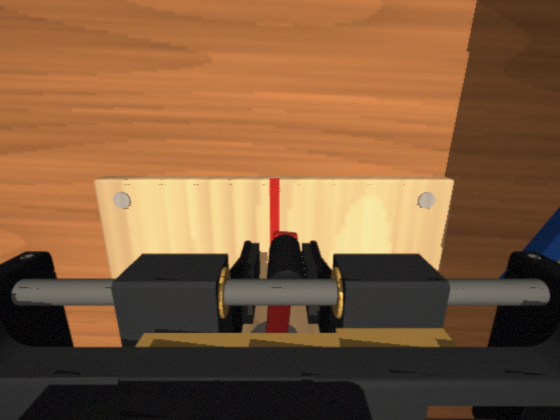

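The wrist view shows the knob between the fingers, touching the right one. The lever tip (286,235) is about 12 px to the right of the mark line (275,200), so the cam is about 0.08 rad short. Push further along y and close again.

```bash
python3 -m handwheel '[[0.006,-0.006,0,0],[0.006,-0.012,0,0],[0.006,-0.012,0,0],[0.006,-0.012,0,0]]' 29 40
python3 -m handwheel '[[0,0,0,0],[0,0,0,0],[0,0,0,0],[0,0,0,0],[0,0,0,0]]' 0 30
python3 - <<'E'
from h import *
P=np.load("P.npy");rows(jw(P,knob(1.4))-[0,0,.011])
E
```

```text
time: 15.8
position: [0.4427, 0.0632, 0.0662]
tool_rot: [-0.021, 1.0, 0.001, -0.002]
ft_force: [-1.0, 7.2, -1.6]
grip_width: 0.0251
grip_force: 3.7
time: 16.22
position: [0.4423, 0.0634, 0.0662]
tool_rot: [-0.021, 1.0, 0.001, -0.002]
ft_force: [-2.5, 8.8, -2.3]
grip_width: 0.019
grip_force: 30.0
t 16.2167 pos [0.4423 0.0634 0.0662] F [-2.5  8.8 -2.3] w 0.019 yaw_y 92.4 q [-0.11  0.6   2.01  0.    0.54 -1.73]
[0.0054, -0.0025, 0.0072]
```

Run:
```python
from h import *
P=np.load("P.npy")
o,c=cam("wrist");T=np.eye(4);T[:3,:3]=Ro.from_quat(o["tool_rot"]).as_matrix();T[:3,3]=o["position"];c["cam_to_world"]=T@c["hand_eye"]
hsv=cv2.cvtColor(c["frame"],cv2.COLOR_RGB2HSV);m=cv2.inRange(hsv,(0,150,50),(8,255,255))|cv2.inRange(hsv,(172,150,50),(180,255,255))
R=np.array([[np.cos(P[2]),np.sin(P[2])],[-np.sin(P[2]),np.cos(P[2])]])
for r in range(178,336,6):
    x=np.flatnonzero(m[r,230:330])+230
    if len(x):print(r,x.min(),x.max(),*[(R@(at(c,(r,x.mean()),z)[:2]-P[:2])*1e3).round(1) for z in(.016,.047)])
cv2.imwrite("pics/w4.png",cv2.resize(c["frame"][150:350,180:380,::-1],None,fx=3,fy=3))
```

```text
184 274 283 [-207.2   -0.3] [-2.134e+02 -2.000e-01]
190 274 283 [-202.8   -0.3] [-2.097e+02 -2.000e-01]
196 274 283 [-198.4   -0.3] [-205.9   -0.3]
202 274 283 [-193.9   -0.3] [-202.1   -0.3]
208 274 283 [-189.4   -0.4] [-198.3   -0.3]
214 274 283 [-184.8   -0.4] [-194.4   -0.3]
220 274 283 [-180.2   -0.4] [-190.5   -0.3]
226 275 282 [-175.5   -0.4] [-186.5   -0.3]
232 274 283 [-170.7   -0.4] [-182.4   -0.3]
238 269 292 [-165.9    1.1] [-178.4    0.9]
310 269 290 [-103.1    0.2] [-125.1    0.2]
316 269 290 [-97.4   0.2] [-120.2    0.2]
322 269 290 [-91.6   0.2] [-115.3    0.2]
328 269 289 [-85.7  -0.3] [-110.4   -0.2]
```

View pics/w4.png

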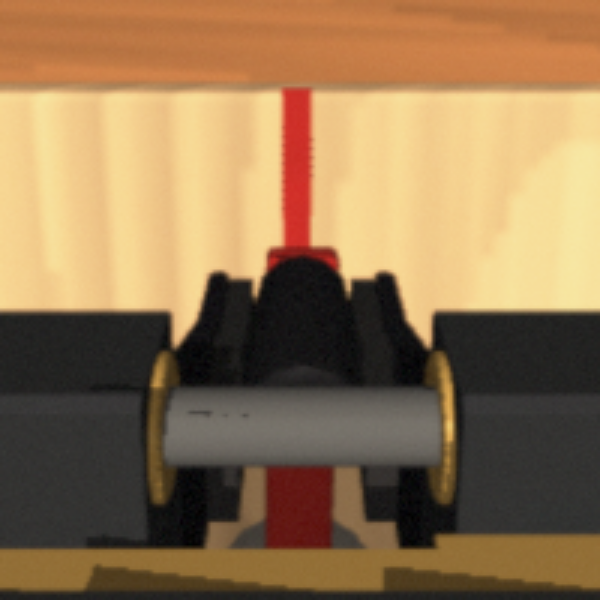

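Lever and mark agree to about 1.3 mm (tip centre column 280.5, mark 278.5). One small nudge, then hold.

```bash
python3 -m handwheel '[[0.002,-0.003,0,0],[0.002,-0.005,0,0],[0.002,-0.005,0,0],[0.002,-0.005,0,0],[0.002,-0.005,0,0],[0.002,-0.005,0,0]]' 0 30
python3 - <<'E'
from h import *
P=np.load("P.npy");rows()
o,c=cam("wrist");hsv=cv2.cvtColor(c["frame"],cv2.COLOR_RGB2HSV);m=cv2.inRange(hsv,(0,150,50),(8,255,255))|cv2.inRange(hsv,(172,150,50),(180,255,255))
for r in(200,220,236,238,240,316):
    x=np.flatnonzero(m[r,230:330])+230;print(r,x.min() if len(x) else 0,x.max() if len(x) else 0)
_,c=cam("scene");print("latch rod pred",np.round(proj(c,jw(P,grip(0)))));[print(l,[(np.round(r["point"]),round(r["conf"],2)) for r in vision.look_for("scene",l)[:2]]) for l in("glue","tape","jar","latch_grip")]
E
```

```text
time: 16.77
position: [0.4424, 0.062, 0.0662]
tool_rot: [-0.022, 1.0, 0.001, -0.002]
ft_force: [0.0, 9.6, -2.0]
grip_width: 0.019
grip_force: 30.0
t 16.7667 pos [0.4424 0.062  0.0662] F [ 0.   9.6 -2. ] w 0.019 yaw_y 92.5 q [-0.11  0.6   2.01  0.    0.54 -1.73]
200 276 285
220 276 284
236 269 292
238 269 292
240 269 269
316 270 291
latch rod pred [185. 293.]
glue [(array([295., 368.]), 0.65), (array([223., 330.]), 0.22)]
tape [(array([182., 263.]), 0.86), (array([224., 329.]), 0.52)]
jar [(array([224., 327.]), 0.23)]
latch_grip [(array([213., 299.]), 0.58)]
```

Lever and mark now align (columns 280.5 and 280.3), grip firm.

```bash
python3 -c "
from rig import job;print(job.hand_in())"
```

```text
the job is handed in; nothing more can be done
None
```

The job is handed in: the latch is shut in its catch, and the gripper is holding the cam lever in line with the red mark, which it matches to within a pixel in the wrist camera; I never touched the glue bottle, tape roll or jar.

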